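# Load a photometer head into the angular-response rig

### The job

Slide the carrier tray with the photometer head across from the lab jack onto the stage of the lamp rig, between its guide rails, until it is fully home against the end stop with the seat-switch pin pressed in; the tray is nose-heavy, so keep it level all the way so that it never dips into the gap, and feel for the stop gently rather than ramming it. Also set the lamp arm to 30 degrees from upright for the reading. Keep the head standing in its place on the tray, leave the other things on the bench alone, and let go of everything at the end.

Things in the scene. Friction and masses are not known exactly. Their poses are not given: they have to be found in the camera images.
- stage_mid (a point): Centre of the top face of the rig's stage, a grey plate 70 mm above the bench, between two steel guide rails (14 mm high, inner faces at x = -62.5 and +62.5 mm from y = -45 to +100 mm, flaring out to x = -74 and +74 mm at y = -77 mm). y = the tray's direction of travel from jack to end stop, x across, z up. Tray and rig should never meet with over 60 N.
- stage_edge (a point): Middle of the stage's entry edge, 75 mm before (-y) stage_mid, on the top face, axes as stage_mid; the edge is rounded down over its first 9 mm.
- stop_zone (a point): Middle of the zone of the end stop, on the stage face, 90 mm past (+y) stage_mid, axes as stage_mid. The stop is an aluminium block, 70 mm wide (x), 24 mm high, with a black clamp knob on top. It is clamped firmly with its front face anywhere from y = -12 to +12 mm of this point: where is not reported and must be felt (or seen).
- seat_pin (a joint): Seat switch: a sprung 9 mm steel pin in the end stop's front face, 14 mm above the stage, sticking out 6 mm towards the tray. 0 m when out, 0.006 m when pushed in flush with the stop's face. Its spring pushes back with 0.5 to 1.2 N, less than the tray's own friction.
- jack_top (a point): Middle of the lab jack's top edge at the gap, on the top face. The jack is a steel scissor platform fixed on the bench; its top plate, 160 mm (x) by 200 mm, runs back from here in -y, 0.5 to 2.5 mm higher than the stage. Axes as stage_mid. The open gap between this edge and stage_edge is 72 to 90 mm.
- tray_mid (a point): Centre of the underside of the carrier tray: an aluminium plate 180 mm long (y, nose at +90 mm), 120 mm wide (x), 6 mm thick, 0.34 kg; front wall 24 mm high at the nose, which meets the end stop; the last 14 mm of the underside there slopes up 5 mm. With the head it balances 15 to 28 mm ahead of centre, so it tips off the jack before its nose reaches the stage unless its tail is held down.
- tray_bar (a point): Middle of the tray's handle, a round steel bar 12 mm thick across the tray (along x) at its tail, 82 mm behind the centre, 42 mm above the underside; 82 mm of it is clear between its posts, 30 mm below it. Axes as the tray's. Fingers closing along y can grip it from above; the tray can still pitch about it. Holding the tail down takes up to 6 N here.
- tray_seat (a point): The head's place on the tray: centre of four low black locating blocks, on the plate's upper face, 42 mm ahead of the tray's centre. The blocks leave the head 2 mm of play.
- head_mid (a point): Centre, half-way up, of the photometer head: a loose upright steel cylinder, 61 mm in diameter and 56 mm high with a white diffuser on top (64 mm in all), 0.3 to 0.55 kg, standing on the tray between the four locating blocks.
- lamp_arm (a joint): Angle of the lamp arm from upright, rad: 0 upright, growing as it leans towards the end stop (+y of stage_mid), at most 1.45. It is friction-held and stays where it is let go; moving it takes about 4 to 7 N at the handle.
- lamp_pivot (a point): Pivot of the lamp arm on the graduated dial (marks every 10 degrees, long ones every 30): x = -101 mm, y = 0, 70 mm above stage_mid, axes as stage_mid. The arm turns in the y-z plane: a grey flat bar, 26 mm wide, 10 mm thick, ending 165 mm from the pivot, with a lamp tube on its stage side (+x) and the handle on its other side (-x).
- lamp_handle (a point): Grip point of the lamp arm's handle, a round steel bar 14 mm thick and 76 mm long that sticks out along -x of the rig, 155 mm from the pivot along the arm; the point is 42 mm out from the arm's face. Fingers closing along the rig's y can take it from above. Its axes turn with the arm.
- tray: The carrier tray; same frame as tray_mid.
- rig: The rig with stage, rails, stop, dial post and lamp arm; same axes as stage_mid, 70 mm below it.
- driver: Bystander: screwdriver, 190 mm, lying on the bench.
- spare_head: Bystander: smaller spare head, 52 mm in diameter, 54 mm high, on the bench.
- dust_cap: Bystander: grey dust cap, 68 mm in diameter, 16 mm high, on the rig's base plate.
- tissue_box: Bystander: white tissue box, 110 x 140 x 50 mm.
Mind the look-alikes: they are no part of the job. What is shaped like the tray but orange is not meant.

How it is judged:
By the outcome, as a careful person would: the job done as asked, in the order asked, and still so for the second after the job is handed in, with the robot touching nothing.
It also fails if it takes over 53 s, if anything falls off the work surface, if the arm or the gripper's body presses on something with over 40 N, if the wrist force passes 120 N, or if a joint passes its speed limit or range.

### The arm

A 7-joint arm with a two-finger parallel gripper is mounted at the origin on the work surface. World frame = base frame: x ahead of the robot, y to its left, z up, the work surface at z = 0. Lengths are in m, angles in rad, forces in N, time in s.
With the tool pointing down it reaches from about 0.4 to 0.875 m from the base axis. Payload 19.3 kg.
Tool frame: the origin (TCP) lies midway between the tips of the shut fingers; the grasp point (between the pads) lies bot.tcp_to_grasp behind it (bot.tcp_to_grasp is the distance from the TCP to the grasp point, in m); z points along the fingers, y is the line along which they close (so a half turn about z gives the same grasp; the last joint's range is limited). The gripper opens to 85 mm and grips with 20 to 120 N. Pads are 22 mm wide; open, the fingers measure 114 mm over their backs; the gripper's body (76 mm by 85 mm) begins 54 mm behind the grasp point. The pads swing forward as they close: fully open they stand 13 mm farther back than shut.
Start: joints at [1.046, 0.521, -0.036, 1.599, 0.021, 1.021, -0.113], TCP at [0.275, -0.561, 0.231] pointing down, gripper open.
Joint ranges: [-2.91, 2.91], [-0.3, 2.13], [-1.5, 1.42], [0.17, 2.43], [-1.26, 4.41], [0.16, 1.93], [-2.52, 2.52]. Speed limits (rad/s): [1.89, 1.89, 2.39, 2.39, 3.01, 3.01, 3.01].

### API

Orientations are given as [roll, pitch, yaw] about the fixed x, y, z axes, in that order (R = Rz(yaw) Ry(pitch) Rx(roll)).
In Python, from workcell import observe, imaging, bot gives the robot as it stands.
- The arm moves only by the tool send_rows, never from a script. Its argument "plan" is text: rows parted by semicolons, each of 7 numbers parted by spaces: the shift along the tool's x, y, z in m, then the turn, a rotation vector about the tool's x, y, z in degrees, then the finger opening in m, from 0 to 0.0854. In form: dx dy dz rx ry rz claw; .... A call has 1 to 10 rows; each row is the pose to reach, as a shift and turn from the pose commanded when the call began, along the tool's axes at that moment; what a row does not reach only later rows make up. A row lasts 1/12 s, in which the tool goes at most 41.7 mm and 7.16 degrees, less where a joint would pass 70% of its speed; a pose out of reach is approached as far as the arm can. A call with a gripper value outside its range is refused whole. The fingers move at their own pace and stop on an object; "grip_force" is the grip in N (left out, the last holds). Time passes only in rows, so rows that repeat a pose let the fingers close. It gives the time, the measured TCP pose, the force, the opening and the grip force at its end, in the units of the state.
- observe(): the state, without advancing time (a new reading comes with each control period).
- imaging.grab_frame(name): name is "scene" or "top" or "wrist"; returns a dict with "color" (384x512x3 uint8, red, green, blue), "fx", "fy", "cx", "cy" (pixels), "dist_coeffs" ([k1, k2, p1, p2, k3] as OpenCV has them; the pictures are not rectified), "eye" and "orientation" of the camera in the world; the wrist camera has in their place "tool_from_camera" (4x4, takes a point from camera to tool coordinates, whose origin is the TCP and whose axes are the flange's). Camera axes: x right, y down, z forward; pixel columns grow to the right and rows downward; lengths in m; the calibration is good to about 2 mm. A picture is of the moment at which its call begins: read the wrist's pose just before it. There is no depth.
- bot.job_done(): hands the job in; it is judged then, once.
The state is a dict: "clock": time; "qpos": joint angles; "qd": joint speeds; "joint_efforts": joint torques, N m; "position": TCP position; "tool_rot": TCP orientation; "force": force on the tool from outside, world axes, zero at the start; "moment": the same for the moment, N m; "grip_width": finger opening in m; "finger_force": force on a finger pad.
Only numpy, scipy, OpenCV 4.12 (cv2) and the standard library are available. Lean on these libraries where they do the work, as an engineer would, in place of code of your own. Each camera call takes 0.05 s, during which the arm holds its last target. There are 200 camera calls.

## Working session

There is one attempt and no reset: what is moved stays moved. The work goes in short steps, Python scripts to look and compute and a tool call to move; the robot and the scene stay as the last step left them, time stands still between calls to the robot, and variables do not carry over. Pictures are saved under pics/ and viewed, at most 10 in all, crops included, and the job is handed in when it is done.

Besides the shell and the picture viewer there is one more tool, called after "Emit:" as a command line: name --argument value ..., lists and objects as JSON in quotes. send_rows: Moves the arm, as the interface text tells. Its arguments: {"type":"object","properties":{"plan":{"type":"string"},"grip_force":{"type":"number"}},"required":["plan"]}

```bash
mkdir -p pics; ls; python3 - <<'E'
from workcell import observe, imaging, bot
import cv2,numpy as np,pickle
s=observe();print(s);print(bot.tcp_to_grasp)
fs={}
for n in("scene","top"):
    f=imaging.grab_frame(n);fs[n]=f
    cv2.imwrite(f"pics/{n}0.png",cv2.resize(f["color"][:,:,::-1],(768,576),interpolation=cv2.INTER_CUBIC))
    print(n,{k:v for k,v in f.items() if k!="color"})
pickle.dump(fs,open("f0.pkl","wb"))
E
```

```text
pics
{'clock': 0.0, 'qpos': array([ 1.04574944,  0.52201528, -0.03631656,  1.59998234,  0.0211876 ,
        1.02114217, -0.11276739]), 'qd': array([ 0.00176984,  0.0001334 ,  0.0003063 , -0.00046678,  0.00261023,
       -0.00047842,  0.0001927 ]), 'joint_efforts': array([-1.18580650e-03, -9.27086091e+01,  1.97972618e+00, -3.69924116e+01,
        1.79553987e-02,  8.21355439e-03,  1.04589310e-04]), 'position': array([ 0.27439183, -0.56116688,  0.23073426]), 'tool_rot': array([-3.14043277e+00,  7.90987599e-05,  4.54853220e-01]), 'force': array([ 0.40644326, -0.57105311,  0.18422826]), 'moment': array([ 0.02831119, -0.01997834,  0.02802107]), 'finger_force': 0.0, 'grip_width': 0.0853609063476625}
0.0187
scene {'fx': 491.88077648677944, 'fy': 491.88077648677944, 'cx': 255.7096697012058, 'cy': 190.68206878171515, 'dist_coeffs': array([-0.04161408,  0.        ,  0.        ,  0.        ,  0.        ]), 'eye': array([1.33709503, 0.64752292, 1.36514418]), 'orientation': array([-2.40090448,  0.01010596,  2.23467676])}
top {'fx': 428.06280892562694, 'fy': 428.06280892562694, 'cx': 260.11838450430963, 'cy': 187.96346005761924, 'dist_coeffs': array([-0.09027873,  0.        ,  0.        ,  0.        ,  0.        ]), 'eye': array([ 0.25921288, -0.05472194,  1.74568759]), 'orientation': array([-2.98535579,  0.02478112, -1.59727515])}
```

View pics/scene0.png

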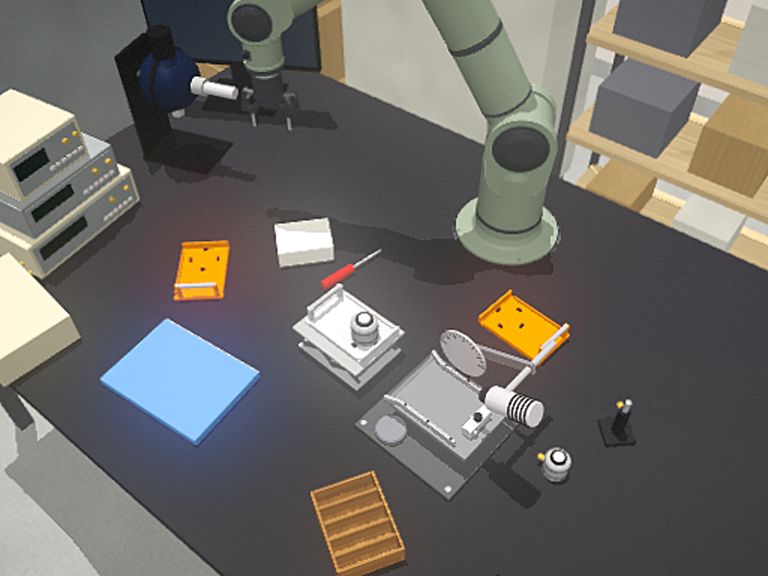

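View pics/top0.png

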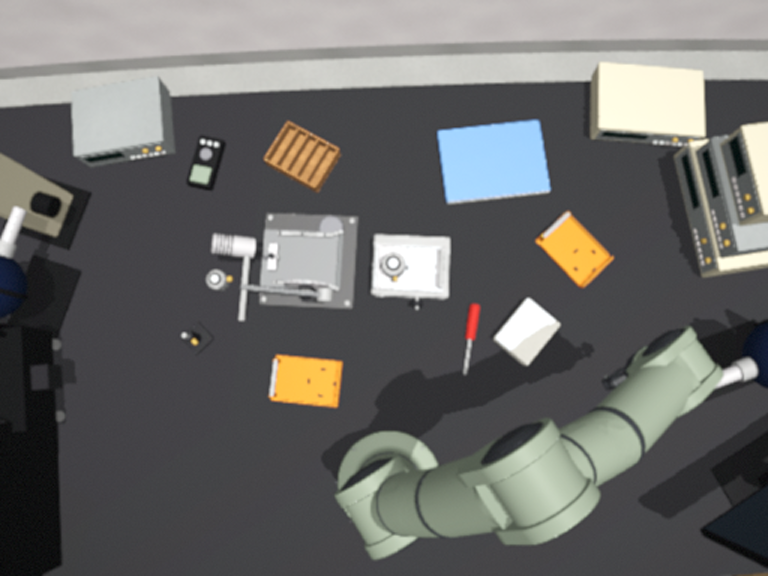

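The tray meant is the silver one on the jack, around (410,266) in the top picture. The two orange ones at (306,381) and (575,249) are look-alikes. The spare head at (216,279) is not the head on the tray at (392,262). The lamp arm leans far over towards the stop. I'll enlarge to confirm.

```bash
cat > h.py <<'E'
import numpy as np,cv2,pickle
from scipy.spatial.transform import Rotation as R
def cam(f,state=None):
    if "eye" in f: return np.array(f["eye"]),R.from_euler("xyz",f["orientation"]).as_matrix()
    T=np.array(f["tool_from_camera"]);Rt=R.from_euler("xyz",state["tool_rot"]).as_matrix()
    return Rt@T[:3,3]+state["position"],Rt@T[:3,:3]
def K(f): return np.array([[f["fx"],0,f["cx"]],[0,f["fy"],f["cy"]],[0,0,1]])
def ray(f,uv,z,state=None):
    e,M=cam(f,state)
    p=cv2.undistortPoints(np.array(uv,float).reshape(-1,1,2),K(f),np.array(f["dist_coeffs"])).reshape(-1,2)
    d=np.c_[p,np.ones(len(p))]@M.T
    return e+d*((np.asarray(z)-e[2])/d[:,2])[:,None]
def proj(f,P,state=None):
    e,M=cam(f,state)
    return cv2.projectPoints((np.atleast_2d(P)-e)@M,np.zeros(3),np.zeros(3),K(f),np.array(f["dist_coeffs"]))[0].reshape(-1,2)
E
python3 - <<'E'
from h import *
fs=pickle.load(open("f0.pkl","rb"));f=fs["top"]
c=f["color"][125:225,135:320,::-1]
cv2.imwrite("pics/topcrop.png",cv2.resize(c,None,fx=4.3,fy=4.3,interpolation=cv2.INTER_CUBIC))
for z,uvs in((0.075,[(410,266),(308,262),(245,318),(245,255)]),): print(ray(f,np.array(uvs)/1.5,z).round(3))
E
```

```text
[[ 0.565 -0.074  0.075]
 [ 0.584  0.197  0.075]
 [ 0.439  0.365  0.075]
 [ 0.608  0.367  0.075]]
```

View pics/topcrop.png

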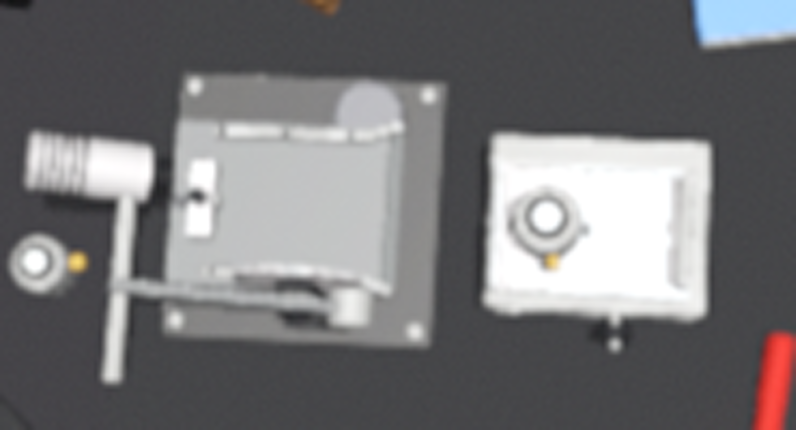

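The crop confirms it. The silver tray sits on the jack with the head at its nose (547,215) and the bar at the tail (680,232). The rig stage lies to the left, with flares ending at (403,127) and (388,293), the stop at (200,197), and the lamp handle from (127,285) to (112,380).

```bash
python3 - <<'E'
from h import *
from workcell import observe,imaging
fs=pickle.load(open("f0.pkl","rb"));f=fs["top"]
C=lambda l: np.array(l)/4.3+[135,125]
def P(n,l,z):
    p=ray(f,C(l),z);print(n,p.round(4).tolist());return p
b=P("bolts",[(195,86),(429,95),(415,331),(175,320)],.012)
fl=P("flare",[(403,127),(388,293)],.084)
v=[b[0]-b[3],b[1]-b[2]];print("yaw x",[np.degrees(np.arctan2(a[1],a[0])) for a in v])
v=[b[0]-b[1],b[3]-b[2]];print("yaw y",[np.degrees(np.arctan2(-a[0],a[1])) for a in v])
j=P("jack",[(495,135),(712,142),(706,318),(487,307)],.071)
v=[j[0]-j[1],j[3]-j[2]];print("jack yaw y",[np.degrees(np.arctan2(-a[0],a[1])) for a in v])
P("bar",[(682,180),(674,288),(678,234)],.1135)
P("head",[(547,215)],.1415)
P("stopfront",[(216,197)],.094)
w=imaging.grab_frame("wrist");print(w["tool_from_camera"],w["fx"],w["cx"],w["cy"])
E
```

```text
bolts [[0.7264, 0.3115, 0.012], [0.7093, 0.0823, 0.012], [0.479, 0.0995, 0.012], [0.4962, 0.33, 0.012]]
flare [[0.6609, 0.1012, 0.084], [0.5056, 0.1173, 0.084]]
yaw x [np.float64(-4.582506149549753), np.float64(-4.281092674222085)]
yaw y [np.float64(-4.266242514088783), np.float64(-4.280563920651339)]
jack [[0.6535, 0.0165, 0.071], [0.6404, -0.1853, 0.071], [0.4756, -0.173, 0.071], [0.4918, 0.0276, 0.071]]
jack yaw y [np.float64(-3.713603295372898), np.float64(-4.617212753039655)]
bar [[0.5964, -0.1534, 0.1135], [0.498, -0.1424, 0.1135], [0.547, -0.1479, 0.1135]]
head [[0.5627, -0.031, 0.1415]]
stopfront [[0.5982, 0.2741, 0.094]]
[[-4.48275966e-04 -9.52616628e-01 -3.04173240e-01  7.83433768e-02]
 [ 9.99999303e-01 -7.59162178e-04  9.03810145e-04 -9.67735138e-04]
 [-1.09190139e-03 -3.04172623e-01  9.52616304e-01 -1.43635357e-01]
 [ 0.00000000e+00  0.00000000e+00  0.00000000e+00  1.00000000e+00]] 339.6487119901164 258.8026068990455 193.88868682436106
```

Emit:
send_rows --plan "0.575 -0.388 -0.119 0 0 30.4 0.085;0.575 -0.388 -0.119 0 0 30.4 0.085;0.575 -0.388 -0.119 0 0 30.4 0.085;0.575 -0.388 -0.119 0 0 30.4 0.085;0.575 -0.388 -0.119 0 0 30.4 0.085;0.575 -0.388 -0.119 0 0 30.4 0.085;0.575 -0.388 -0.119 0 0 30.4 0.085;0.575 -0.388 -0.119 0 0 30.4 0.085;0.575 -0.388 -0.119 0 0 30.4 0.085;0.575 -0.388 -0.119 0 0 30.4 0.085"

```text
clock: 0.98
position: [0.4772, -0.2086, 0.3012]
tool_rot: [3.141, -0.0, -0.076]
force: [0.8, -1.5, 0.2]
grip_width: 0.0854
finger_force: 0.0
```

```bash
cat > go.py <<'E'
import sys
from h import *
from workcell import observe
# target x y z yaw_deg -> tool-frame shift and turn
s=observe();t=list(map(float,sys.argv[1:5]))
M=R.from_euler("xyz",s["tool_rot"])
print(s["clock"],s["position"].round(4),np.degrees(s["tool_rot"]).round(2),"F",s["force"].round(1),"M",s["moment"].round(2),s["grip_width"])
print("shift",M.inv().apply(np.array(t[:3])-s["position"]).round(4),"turn",np.degrees((M.inv()*R.from_euler("xyz",[np.pi,0,np.radians(t[3])])).as_rotvec()).round(2))
E
python3 go.py .62 .04 .35 -4.3
```

```text
0.9833 [ 0.4772 -0.2086  0.3012] [179.99  -0.    -4.34] F [ 0.8 -1.5  0.2] M [-0.04 -0.02  0.02] 0.08536522929461224
shift [ 0.1235 -0.2587 -0.0488] turn [ 0.01 -0.   -0.04]
```

Emit:
send_rows --plan "0.123 -0.255 -0.049 0 0 0 0.085;0.123 -0.255 -0.049 0 0 0 0.085;0.123 -0.255 -0.049 0 0 0 0.085;0.123 -0.255 -0.049 0 0 0 0.085;0.123 -0.255 -0.049 0 0 0 0.085;0.123 -0.255 -0.049 0 0 0 0.085;0.123 -0.255 -0.049 0 0 0 0.085;0.123 -0.255 -0.049 0 0 0 0.085;0.123 -0.255 -0.049 0 0 0 0.085"

```text
clock: 1.73
position: [0.619, 0.0366, 0.3492]
tool_rot: [-3.141, 0.001, -0.073]
force: [-1.3, -0.6, 0.4]
grip_width: 0.0849
finger_force: 0.0
```

```bash
python3 go.py .62 .04 .35 -4.3; python3 - <<'E'
from h import *
from workcell import observe,imaging
s=observe();w=imaging.grab_frame("wrist");pickle.dump((s,w),open("w1.pkl","wb"))
cv2.imwrite("pics/w1.png",cv2.resize(w["color"][:,:,::-1],None,fx=1.5,fy=1.5,interpolation=cv2.INTER_CUBIC))
E
```

```text
1.7333 [0.619  0.0366 0.3492] [-1.7997e+02  5.0000e-02 -4.1600e+00] F [-1.3 -0.6  0.4] M [-0.02 -0.01 -0.01] 0.08492976560662487
shift [ 0.0007 -0.0035 -0.0008] turn [-0.03  0.05  0.14]
```

View pics/w1.png

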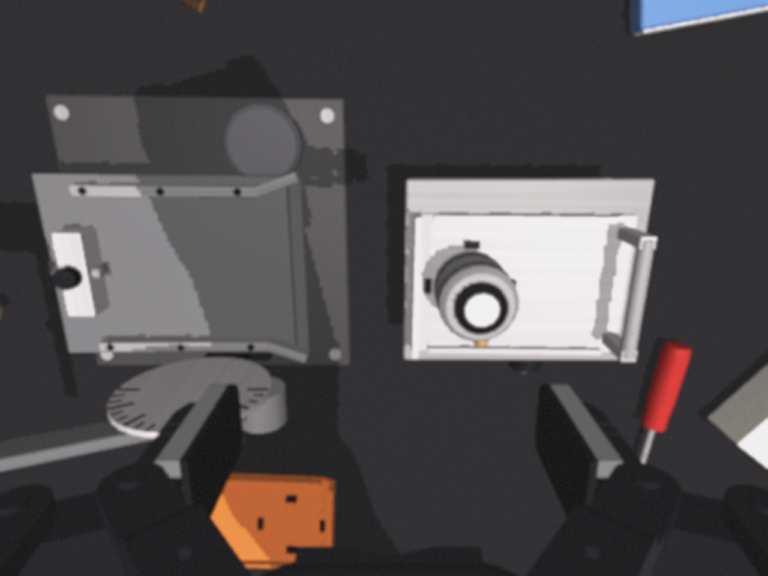

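The wrist view shows the bar from (648,242) to (628,355), the tray plate around (413–640, 213–357), the rail screws, and the stop's front face near x=92–105 with the pin at (97,271). The tray looks straight on the jack.

```bash
python3 - <<'E'
from h import *
s,w=pickle.load(open("w1.pkl","rb"))
yaw=np.radians(-4.3);ex=np.array([np.cos(yaw),np.sin(yaw)]);ey=np.array([-np.sin(yaw),np.cos(yaw)])
ang=lambda d:np.degrees(np.arctan2(d[1],d[0]))
def P(n,l,z):
    p=ray(w,np.array(l)/1.5,z,s)[:,:2];print(n,p.round(4).tolist(),"rig",np.c_[p@ex,p@ey].round(4).tolist(), "dir",ang(p[0]-p[-1]).round(2));return p
P("bar",[(646,242),(628,355)],.1135)
P("barfar/low mid",[(637,298)],.1135)
P("tray tail corners plate",[(638,217),(622,357)],.077)
P("nose inner top",[(413,213),(405,357)],.09)
P("tray side near (x-)",[(412,350),(628,350)],.077)
P("tray side far (x+)",[(428,214),(638,214)],.077)
P("jack front",[(408,180),(404,359)],.071)
P("jack far side",[(408,180),(654,180)],.071)
P("rail screws far",[(82,191),(159,191),(237,191)],.084)
P("rail screws near",[(109,347),(180,347),(250,347)],.084)
P("flare tips",[(298,178),(306,357)],.084)
P("stage edge",[(305,180),(310,357)],.068)
P("stage edge inner",[(290,190),(297,345)],.070)
P("bolts",[(62,112),(327,115)],.012)
P("stop front top",[(80,232),(95,315)],.094)
P("stop front bot",[(97,226),(108,303)],.07)
P("head top",[(481,309)],.1415)
E
```

```text
bar [[0.6002, -0.1556], [0.5074, -0.1487]] rig [[0.6101, -0.1102], [0.5172, -0.1102]] dir -4.28
barfar/low mid [[0.5559, -0.1523]] rig [[0.5657, -0.1102]] dir 0.0
tray tail corners plate [[0.6122, -0.1656], [0.4876, -0.161]] rig [[0.6229, -0.1192], [0.4983, -0.124]] dir -2.12
nose inner top [[0.6314, 0.0168], [0.5074, 0.031]] rig [[0.6284, 0.0641], [0.5036, 0.0689]] dir -6.51
tray side near (x-) [[0.5076, 0.0243], [0.4941, -0.1658]] rig [[0.5044, 0.0623], [0.5051, -0.1283]] dir 85.92
tray side far (x+) [[0.6276, 0.0042], [0.6147, -0.1654]] rig [[0.6255, 0.0512], [0.6253, -0.1188]] dir 85.65
jack front [[0.6553, 0.0186], [0.4965, 0.032]] rig [[0.6521, 0.0677], [0.4927, 0.0691]] dir -4.81
jack far side [[0.6553, 0.0186], [0.6401, -0.1787]] rig [[0.6521, 0.0677], [0.6517, -0.1302]] dir 85.59
rail screws far [[0.6658, 0.2743], [0.6619, 0.215], [0.6577, 0.1542]] rig [[0.6434, 0.3234], [0.6439, 0.264], [0.6443, 0.2031]] dir 86.13
rail screws near [[0.5334, 0.2854], [0.5287, 0.2251], [0.5241, 0.1649]] rig [[0.5105, 0.3246], [0.5103, 0.2641], [0.5103, 0.2037]] dir 85.61
flare tips [[0.6643, 0.105], [0.511, 0.1176]] rig [[0.6546, 0.1545], [0.5007, 0.1556]] dir -4.69
stage edge [[0.6611, 0.1024], [0.5034, 0.1173]] rig [[0.6516, 0.1517], [0.4932, 0.1547]] dir -5.41
stage edge inner [[0.6542, 0.1153], [0.517, 0.1272]] rig [[0.6437, 0.164], [0.506, 0.1656]] dir -4.96
bolts [[0.7286, 0.3161], [0.7111, 0.0851]] rig [[0.7029, 0.3698], [0.7027, 0.1382]] dir 85.66
stop front top [[0.6355, 0.2781], [0.5665, 0.2837]] rig [[0.6129, 0.3249], [0.5436, 0.3254]] dir -4.68
stop front bot [[0.6359, 0.2778], [0.5688, 0.2851]] rig [[0.6132, 0.3247], [0.5458, 0.327]] dir -6.19
head top [[0.5659, -0.0267]] rig [[0.5664, 0.0158]] dir 0.0
```

Emit:
send_rows --plan "-0.010 0.035 0.025 0 0 0.1 0.055;-0.025 0.090 0.065 0 0 0.1 0.055;-0.038 0.140 0.100 0 0 0.1 0.055;-0.050 0.191 0.140 0 0 0.1 0.055;-0.050 0.193 0.170 0 0 0.1 0.055;-0.050 0.193 0.185 0 0 0.1 0.055;-0.050 0.193 0.185 0 0 0.1 0.055;-0.050 0.193 0.185 0 0 0.1 0.055"

```text
clock: 2.45
position: [0.5498, -0.1587, 0.1606]
tool_rot: [3.14, 0.007, -0.083]
force: [0.2, -0.5, -0.8]
grip_width: 0.0548
finger_force: 0.0
```

```bash
python3 go.py .5546 -.1522 .0945 -4.3; python3 - <<'E'
from h import *
from workcell import observe,imaging
s=observe();w=imaging.grab_frame("wrist");pickle.dump((s,w),open("w2.pkl","wb"))
im=cv2.resize(w["color"][:,:,::-1],None,fx=1.5,fy=1.5,interpolation=cv2.INTER_CUBIC)
cv2.imwrite("pics/w2.png",im)
E
```

```text
2.45 [ 0.5498 -0.1587  0.1606] [179.94   0.4   -4.78] F [ 0.2 -0.5 -0.8] M [-0.05 -0.    0.03] 0.054768759432826226
shift [ 0.0047 -0.007   0.0661] turn [ 0.06  0.4  -0.48]
```

View pics/w2.png

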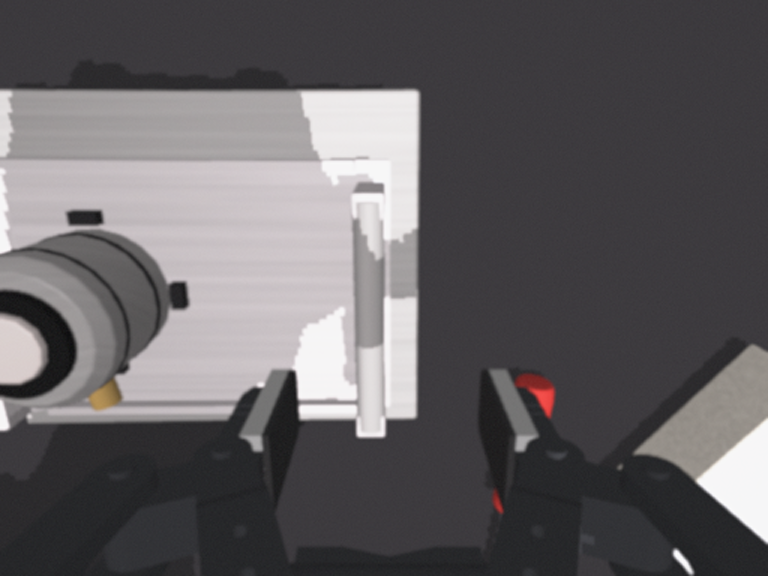

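The bar is between the fingers, running from (368,203) to (371,420), with posts at both ends. I'll refine its position from this view.

```bash
python3 - <<'E'
from h import *
s,w=pickle.load(open("w2.pkl","rb"))
p=ray(w,np.array([(368.5,198),(371,424),(370,311)])/1.5,.1135,s);print(p.round(4),np.degrees(np.arctan2(*(p[0]-p[1])[[1,0]])))
p=ray(w,np.array([(388,162),(390,405)])/1.5,.0775,s);print("tail",p.round(4))
E
python3 go.py .5546 -.1522 .0945 -4.3
```

```text
[[ 0.6031 -0.155   0.1135]
 [ 0.5074 -0.1469  0.1135]
 [ 0.5587 -0.1513  0.1135]] -4.849182104406057
tail [[ 0.6129 -0.1631  0.0775]
 [ 0.4945 -0.1542  0.0775]]
2.5 [ 0.5517 -0.1568  0.163 ] [179.98   0.23  -4.69] F [0.4 0.9 1. ] M [ 0.   -0.    0.06] 0.05503039205423124
shift [ 0.0028 -0.0049  0.0685] turn [ 0.02  0.23 -0.39]
```

Emit:
send_rows --plan "0 0 0.020 0 0 0 0.055;0 0.001 0.040 0 0 0.1 0.055;0 0.001 0.045 0 0 0.2 0.055;0 0.001 0.045 0 0 0.2 0.055;0 0.001 0.045 0 0 0.2 0.055;0 0.001 0.045 0 0 0.2 0.055"

```text
clock: 3.0
position: [0.5548, -0.1553, 0.1213]
tool_rot: [3.141, -0.002, -0.081]
force: [-0.8, -0.1, 0.1]
grip_width: 0.0554
finger_force: 0.0
```

```bash
python3 go.py .5552 -.151 .0945 -4.4
```

```text
3.0 [ 0.5548 -0.1553  0.1213] [ 1.7999e+02 -1.0000e-01 -4.6400e+00] F [-0.8 -0.1  0.1] M [-0.02  0.02 -0.01] 0.05535362559655698
shift [-0.     -0.0043  0.0268] turn [ 0.01 -0.1  -0.24]
```

Emit:
send_rows --plan "0 -0.002 0.012 0 0 -0.1 0.055;0 -0.004 0.024 0 0 -0.2 0.055;0 -0.004 0.027 0 0 -0.2 0.055;0 -0.004 0.027 0 0 -0.2 0.035;0 -0.004 0.027 0 0 -0.2 0.02;0 -0.004 0.027 0 0 -0.2 0.01;0 -0.004 0.027 0 0 -0.2 0.01;0 -0.004 0.027 0 0 -0.2 0.005;0 -0.004 0.027 0 0 -0.2 0.005;0 -0.004 0.027 0 0 -0.2 0.005" --grip_force 40

```text
clock: 3.83
position: [0.5546, -0.1515, 0.0931]
tool_rot: [3.141, -0.001, -0.078]
force: [-1.2, -1.1, 5.2]
grip_width: 0.0103
finger_force: 39.2
```

```bash
python3 go.py .5552 -.151 .0945 -4.4
```

```text
3.8333 [ 0.5546 -0.1515  0.0931] [ 1.7999e+02 -3.0000e-02 -4.4600e+00] F [-1.2 -1.1  5.2] M [-0.2   0.16 -0.01] 0.01028503015347498
shift [ 0.0005 -0.0005 -0.0014] turn [ 0.01 -0.03 -0.06]
```

Emit:
send_rows --plan "0.001 -0.002 0 0 0 0 0.005;0.002 -0.006 0 0 0 0 0.005;0.004 -0.011 0 0 0 0 0.005;0.006 -0.017 0 0 0 0 0.005;0.008 -0.023 0 0 0 0 0.005;0.010 -0.029 0 0 0 0 0.005;0.012 -0.035 0 0 0 0 0.005;0.012 -0.040 0 0 0 0 0.005;0.012 -0.044 0 0 0 0 0.005;0.012 -0.045 0 0 0 0 0.005"

```text
clock: 4.67
position: [0.5702, -0.1078, 0.0931]
tool_rot: [3.141, -0.001, -0.078]
force: [-0.9, -6.1, 6.1]
grip_width: 0.0102
finger_force: 39.3
```

```bash
python3 go.py .5704 -.1069 .0931 -4.4
```

```text
4.6667 [ 0.5702 -0.1078  0.0931] [ 1.7995e+02 -4.0000e-02 -4.4500e+00] F [-0.9 -6.1  6.1] M [-1.33  0.02  0.01] 0.010182471124865259
shift [ 0.0002 -0.0009  0.    ] turn [ 0.05 -0.04 -0.05]
```

Emit:
send_rows --plan "0 -0.002 0 0 0 0 0.005;0 -0.007 0 0 0 0 0.005;0 -0.012 0 0 0 0 0.005;0 -0.018 0 0 0 0 0.005;0 -0.024 0 0 0 0 0.005;0 -0.029 0 0 0 0 0.005;0 -0.033 0 0 0 0 0.005;0 -0.036 0 0 0 0 0.005;0 -0.037 0 0 0 0 0.005;0 -0.037 0 0 0 0 0.005" --grip_force 60

```text
clock: 5.5
position: [0.573, -0.0712, 0.0932]
tool_rot: [3.141, -0.001, -0.078]
force: [0.1, -3.3, 5.8]
grip_width: 0.0101
finger_force: 58.6
```

```bash
python3 go.py .5732 -.0700 .0931 -4.4;python3 - <<'E'
from h import *
from workcell import imaging
f=imaging.grab_frame("top");g=imaging.grab_frame("scene");pickle.dump((f,g),open("t3.pkl","wb"))
a=cv2.resize(f["color"][130:225,160:300,::-1],None,fx=4,fy=4,interpolation=cv2.INTER_CUBIC)
b=cv2.resize(g["color"][170:320,190:380,::-1],None,fx=2.95,fy=2.95,interpolation=cv2.INTER_CUBIC)[:220*2]
a=a[:,:560];o=np.zeros((600,800,3),np.uint8);o[:300,:560]=a[40:340];o[300:600,:560]=b[30:330,:560]
cv2.imwrite("pics/t3.png",o)
E
```

```text
5.5 [ 0.573  -0.0712  0.0932] [ 1.7995e+02 -4.0000e-02 -4.4700e+00] F [ 0.1 -3.3  5.8] M [-0.83  0.    0.03] 0.01013980912938955
shift [ 0.0001 -0.0012  0.0001] turn [ 0.05 -0.04 -0.07]
```

View pics/t3.png

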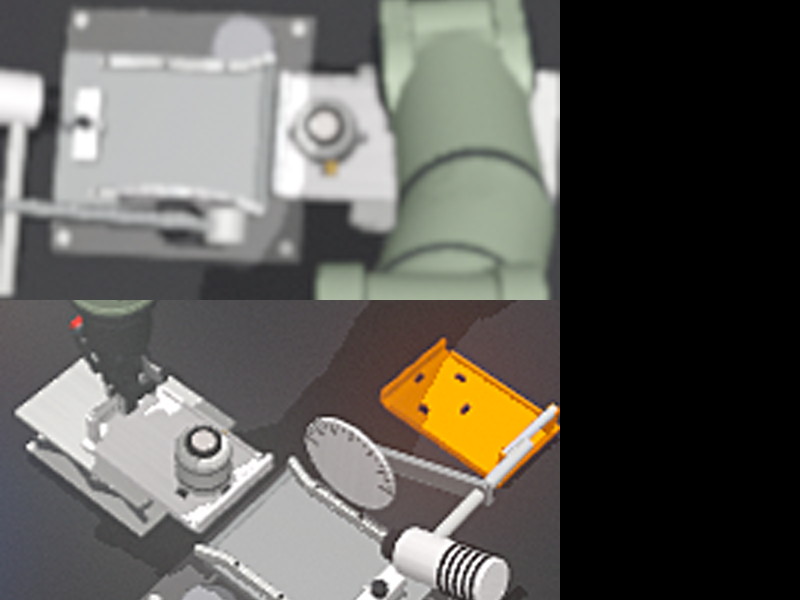

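The tray is level and its nose (277,72)–(275,193) is centred at the mouth of the flares, (273,60)–(262,208). I'll slide on slowly.

Emit:
send_rows --plan "0 -0.002 0 0 0 0 0.005;0 -0.005 0 0 0 0 0.005;0 -0.009 0 0 0 0 0.005;0 -0.013 0 0 0 0 0.005;0 -0.017 0 0 0 0 0.005;0 -0.021 0 0 0 0 0.005;0 -0.025 0 0 0 0 0.005;0 -0.029 0 0 0 0 0.005;0 -0.032 0 0 0 0 0.005;0 -0.033 0 0 0 0 0.005"

```text
clock: 6.43
position: [0.5758, -0.0387, 0.0934]
tool_rot: [3.14, -0.001, -0.078]
force: [-0.8, -10.0, 10.2]
grip_width: 0.0101
finger_force: 59.1
```

Emit:
send_rows --plan "0 -0.002 0 0 0 0 0.005;0 -0.005 0 0 0 0 0.005;0 -0.009 0 0 0 0 0.005;0 -0.013 0 0 0 0 0.005;0 -0.017 0 0 0 0 0.005;0 -0.021 0 0 0 0 0.005;0 -0.025 0 0 0 0 0.005;0 -0.029 0 0 0 0 0.005;0 -0.032 0 0 0 0 0.005;0 -0.033 0 0 0 0 0.005"

```text
clock: 7.27
position: [0.5783, -0.0057, 0.0934]
tool_rot: [3.14, -0.001, -0.078]
force: [-0.7, -8.7, 10.0]
grip_width: 0.0098
finger_force: 59.0
```

```bash
python3 go.py .5758 0.0 .0931 -4.4
```

```text
7.2667 [ 0.5783 -0.0057  0.0934] [ 1.7993e+02 -6.0000e-02 -4.4900e+00] F [-0.7 -8.7 10. ] M [-1.85  0.1   0.05] 0.009824040424846149
shift [-0.003  -0.0055  0.0003] turn [ 0.07 -0.06 -0.09]
```

Emit:
send_rows --plan "0 -0.003 0 0 0 0 0.005;0 -0.007 0 0 0 0 0.005;0 -0.012 0 0 0 0 0.005;0 -0.017 0 0 0 0 0.005;0 -0.022 0 0 0 0 0.005;0 -0.027 0 0 0 0 0.005;0 -0.032 0 0 0 0 0.005;0 -0.037 0 0 0 0 0.005;0 -0.041 0 0 0 0 0.005;0 -0.043 0 0 0 0 0.005"

```text
clock: 8.1
position: [0.5811, 0.0382, 0.0927]
tool_rot: [3.141, 0.0, -0.078]
force: [0.8, -3.3, -2.1]
grip_width: 0.0099
finger_force: 58.4
```

```bash
python3 go.py .5814 0.0373 .0931 -4.4
```

```text
8.1 [0.5811 0.0382 0.0927] [ 1.7998e+02  1.0000e-02 -4.4500e+00] F [ 0.8 -3.3 -2.1] M [-0.57  0.   -0.05] 0.009936803251434485
shift [ 0.0004  0.0009 -0.0004] turn [ 0.02  0.01 -0.05]
```

Emit:
send_rows --plan "0 -0.002 0 0 0 0 0.005;0 -0.006 0.0002 0 0 0 0.005;0 -0.011 0.0004 0 0 0 0.005;0 -0.016 0.0006 0 0 0 0.005;0 -0.021 0.0008 0 0 0 0.005;0 -0.026 0.001 0 0 0 0.005;0 -0.031 0.001 0 0 0 0.005;0 -0.035 0.001 0 0 0 0.005;0 -0.038 0.001 0 0 0 0.005;0 -0.039 0.001 0 0 0 0.005"

```text
clock: 8.93
position: [0.5847, 0.0772, 0.0923]
tool_rot: [3.141, -0.001, -0.078]
force: [-0.5, -8.5, 7.1]
grip_width: 0.0102
finger_force: 59.3
```

```bash
python3 go.py .5842 0.0763 .0921 -4.4
```

```text
8.9333 [0.5847 0.0772 0.0923] [ 1.7998e+02 -5.0000e-02 -4.4400e+00] F [-0.5 -8.5  7.1] M [-1.66  0.18 -0.05] 0.010228505098579652
shift [-0.0004  0.001   0.0002] turn [ 0.02 -0.05 -0.04]
```

Emit:
send_rows --plan "0 -0.002 -0.0003 0 0 0 0.005;0 -0.005 -0.0005 0 0 0 0.005;0 -0.008 -0.0005 0 0 0 0.005;0 -0.011 -0.0005 0 0 0 0.005;0 -0.014 -0.0005 0 0 0 0.005;0 -0.017 -0.0005 0 0 0 0.005;0 -0.019 -0.0005 0 0 0 0.005;0 -0.021 -0.0005 0 0 0 0.005;0 -0.022 -0.0005 0 0 0 0.005"

```text
clock: 9.68
position: [0.586, 0.0994, 0.0923]
tool_rot: [-3.142, -0.0, -0.077]
force: [-0.5, -5.1, 1.8]
grip_width: 0.0098
finger_force: 58.7
```

Emit:
send_rows --plan "0 -0.0005 0 0 0 0 0.005;0 -0.001 0 0 0 0 0.005;0 -0.0015 0 0 0 0 0.005;0 -0.002 0 0 0 0 0.005;0 -0.0025 0 0 0 0 0.005;0 -0.003 0 0 0 0 0.005;0 -0.0035 0 0 0 0 0.005;0 -0.004 0 0 0 0 0.005;0 -0.0045 0 0 0 0 0.005;0 -0.005 0 0 0 0 0.005"

```text
clock: 10.52
position: [0.5863, 0.1038, 0.0923]
tool_rot: [3.141, 0.0, -0.078]
force: [-1.1, -5.0, 2.5]
grip_width: 0.0102
finger_force: 58.9
```

Emit:
send_rows --plan "0 -0.0005 0 0 0 0 0.005;0 -0.001 0 0 0 0 0.005;0 -0.0015 0 0 0 0 0.005;0 -0.002 0 0 0 0 0.005;0 -0.0025 0 0 0 0 0.005;0 -0.003 0 0 0 0 0.005"

```text
clock: 11.02
position: [0.5866, 0.1067, 0.0923]
tool_rot: [3.141, 0.0, -0.078]
force: [-0.8, -5.9, 3.0]
grip_width: 0.0094
finger_force: 58.9
```

Emit:
send_rows --plan "0 -0.0005 0 0 0 0 0.005;0 -0.001 0 0 0 0 0.005;0 -0.0015 0 0 0 0 0.005;0 -0.002 0 0 0 0 0.005"

```text
clock: 11.35
position: [0.5867, 0.1085, 0.0923]
tool_rot: [3.141, 0.0, -0.078]
force: [-0.8, -8.7, 3.1]
grip_width: 0.0099
finger_force: 59.0
```

Emit:
send_rows --plan "0 -0.0004 0 0 0 0 0.005;0 -0.0008 0 0 0 0 0.005;0 -0.0012 0 0 0 0 0.005"

```text
clock: 11.6
position: [0.5867, 0.1086, 0.0923]
tool_rot: [3.14, 0.0, -0.079]
force: [-2.1, -14.4, 5.2]
grip_width: 0.01
finger_force: 59.3
```

```bash
python3 - <<'E'
from h import *
from workcell import imaging,observe
s=observe();print(s["position"].round(4),s["force"].round(1),s["moment"].round(2))
for i in range(2):
    f=imaging.grab_frame("scene");s=observe();print(s["force"].round(1))
b=cv2.resize(f["color"][190:310,230:370,::-1],None,fx=5,fy=5,interpolation=cv2.INTER_CUBIC)
pickle.dump(f,open("t4.pkl","wb"));cv2.imwrite("pics/t4.png",b)
E
```

```text
[0.5867 0.1086 0.0923] [ -2.1 -14.4   5.2] [-2.78  0.28  0.05]
[ -1.9 -11.8   4.3]
[ -1.9 -12.4   4.3]
```

View pics/t4.png

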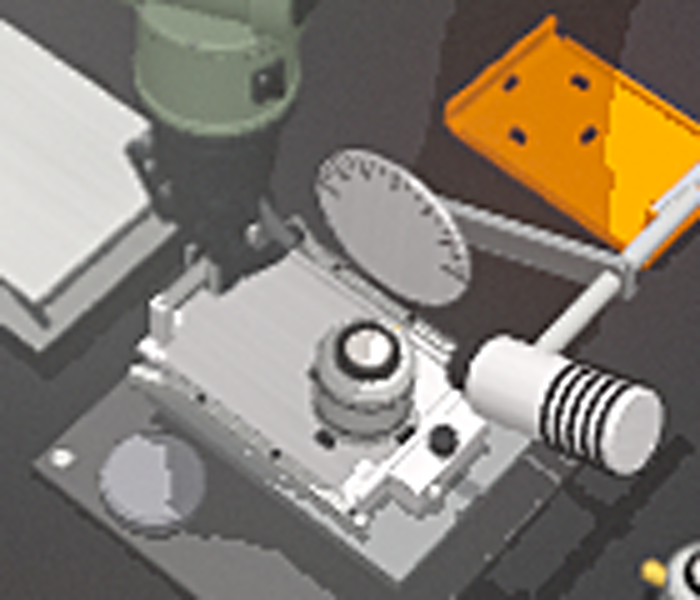

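The tray's front wall is against the stop block (knob at (440,440)) and the head is upright in its blocks. The tool has stopped advancing while the force rises. I'll give it one small push to confirm, then release.

Emit:
send_rows --plan "0 -0.0004 0 0 0 0 0.005;0 -0.0007 0 0 0 0 0.005;0 -0.0007 0 0 0 0 0.005"

```text
clock: 11.95
position: [0.5867, 0.1087, 0.0923]
tool_rot: [3.139, 0.001, -0.079]
force: [-1.6, -15.3, 5.3]
grip_width: 0.0099
finger_force: 59.4
```

Emit:
send_rows --plan "0 0 0 0 0 0 0.02;0 0 0 0 0 0 0.03;0 0 0 0 0 0 0.04;0 0 0 0 0 0 0.045;0 0 0 0 0 0 0.045"

```text
clock: 12.37
position: [0.5868, 0.1113, 0.0923]
tool_rot: [-3.141, 0.0, -0.077]
force: [-0.2, 0.4, 0.5]
grip_width: 0.045
finger_force: 0.0
```

```bash
python3 go.py .5867 .1086 .0923 -4.4
```

```text
12.3667 [0.5868 0.1113 0.0923] [-179.98    0.     -4.42] F [-0.2  0.4  0.5] M [-0.01  0.03 -0.01] 0.04498067217694452
shift [ 0.0001  0.0027 -0.    ] turn [-0.02  0.   -0.02]
```

Emit:
send_rows --plan "0 0 -0.015 0 0 0 0.045;0 0 -0.05 0 0 0 0.045;0 0 -0.09 0 0 0 0.045;0 0 -0.13 0 0 0 0.045;0 0 -0.17 0 0 0 0.045;0 0 -0.2 0 0 0 0.045;0 0 -0.2 0 0 0 0.045"

```text
clock: 12.95
position: [0.5889, 0.1116, 0.2988]
tool_rot: [-3.139, -0.008, -0.078]
force: [0.4, 1.0, -0.8]
grip_width: 0.0451
finger_force: 0.0
```

```bash
python3 - <<'E'
from h import *
from workcell import imaging,observe
fs=pickle.load(open("f0.pkl","rb"))
yaw=np.radians(-4.35);ex=np.array([np.cos(yaw),np.sin(yaw),0]);ey=np.array([-np.sin(yaw),np.cos(yaw),0])
def tri(t,s):
    A=[];b=[]
    for f,uv in((fs["top"],np.array(t)/4.3+[135,125]),(fs["scene"],np.array(s)/1.5)):
        e,M=cam(f);d=ray(f,[uv],0)[0]-e;d/=np.linalg.norm(d);Q=np.eye(3)-np.outer(d,d);A.append(Q);b.append(Q@e)
    p,r,_,_=np.linalg.lstsq(np.vstack(A),np.hstack(b),rcond=None);return p,r
for n,t,s in(("end",(112,380),(566,328)),("base",(124,285),(535,367)),("tube end far",(30,160),(535,416))):
    p,r=tri(t,s);print(n,p.round(4),"rig",p@ex,p@ey,r)
s=observe();w=imaging.grab_frame("wrist");pickle.dump((s,w),open("w5.pkl","wb"));print(s["position"],s["tool_rot"])
cv2.imwrite("pics/w5.png",cv2.resize(w["color"][:,:,::-1],None,fx=1.5,fy=1.5,interpolation=cv2.INTER_CUBIC))
E
```

```text
end [0.4102 0.3455 0.2375] rig 0.3828534120929176 0.3755794709618869 [0.00039011]
base [0.4984 0.34   0.1995] rig 0.47115702402135 0.3767913559874423 [0.00012924]
tube end far [0.6084 0.4088 0.2271] rig 0.5756668220331701 0.4538048428456932 [6.06712731e-08]
[0.58886018 0.11157444 0.29875981] [-3.13851586 -0.00818574 -0.07760275]
```

View pics/w5.png

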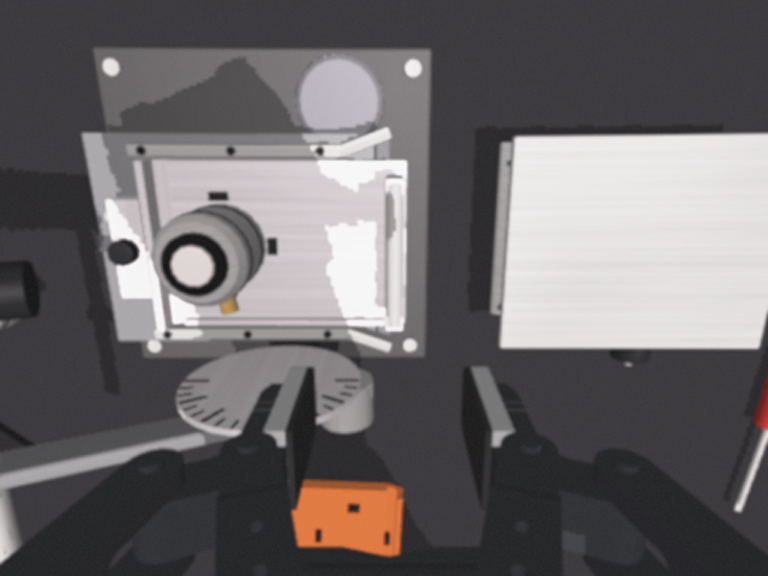

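The tray sits home between the rails with the head in its place. The bar is at (395,255) and the rail ends are near (127,150) and (150,334).

```bash
python3 - <<'E'
from h import *
s,w=pickle.load(open("w5.pkl","rb"))
yaw=np.radians(-4.35);ex=np.array([np.cos(yaw),np.sin(yaw),0]);ey=np.array([-np.sin(yaw),np.cos(yaw),0])
def P(n,l,z):
    p=ray(w,np.array(l)/1.5,z,s);print(n,np.c_[p@ex,p@ey].round(4).tolist())
P("rail screws",[(140,151),(230,151),(319,151)],.084);P("near",[(167,334),(247,334),(327,334)],.084)
P("rail end far",[(127,150)],.084);P("flare tips",[(390,130),(391,347)],.084);P("bolts",[(111,66),(413,68),(410,345),(154,346)],.012)
P("bar",[(395,255)],.112)
E
python3 go.py .456 .335 .36 -4.4
```

```text
rail screws [[0.6431, 0.3245], [0.6434, 0.2643], [0.6435, 0.2041]]
near [[0.5104, 0.3241], [0.5101, 0.2642], [0.51, 0.2038]]
rail end far [[0.6437, 0.3331]]
flare tips [[0.6569, 0.156], [0.4992, 0.1554]]
bolts [[0.7032, 0.3704], [0.7027, 0.138], [0.4699, 0.1377], [0.4696, 0.3709]]
bar [[0.5778, 0.1528]]
13.0 [0.588  0.1114 0.2956] [-179.89   -0.29   -4.44] F [-0.  -0.7 -1.7] M [0.01 0.04 0.02] 0.045074202975510194
shift [-0.1485 -0.2129 -0.0648] turn [-0.11 -0.29 -0.04]
```

Emit:
send_rows --plan "-0.02 -0.03 -0.02 0 0 0 0.06;-0.04 -0.06 -0.04 0 0 0 0.06;-0.065 -0.09 -0.06 0 0 0 0.06;-0.09 -0.12 -0.065 0 0 0 0.06;-0.115 -0.155 -0.065 0 0 0 0.06;-0.14 -0.19 -0.065 0 0 0 0.06;-0.148 -0.21 -0.065 0 0 0 0.06;-0.148 -0.212 -0.065 0 0 0 0.06;-0.148 -0.212 -0.065 0 0 0 0.06;-0.148 -0.212 -0.065 0 0 0 0.06"

```text
clock: 13.83
position: [0.4559, 0.3331, 0.3565]
tool_rot: [3.14, 0.001, -0.078]
force: [0.4, -0.9, 0.6]
grip_width: 0.0602
finger_force: 0.0
```

```bash
python3 - <<'E'
from h import *
from workcell import imaging,observe
s=observe();w=imaging.grab_frame("wrist");pickle.dump((s,w),open("w6.pkl","wb"));print(s["position"],s["tool_rot"])
cv2.imwrite("pics/w6.png",cv2.resize(w["color"][:,:,::-1],None,fx=1.5,fy=1.5,interpolation=cv2.INTER_CUBIC))
E
```

```text
[0.45589535 0.33311538 0.35648654] [ 3.14049450e+00  6.85746379e-04 -7.77819376e-02]
```

View pics/w6.png

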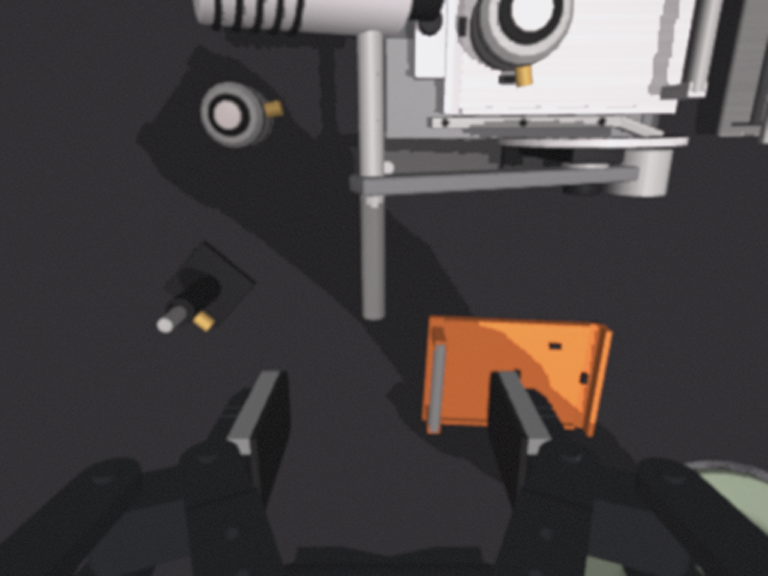

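The handle runs from (372,200) to (374,318) below the arm bar. The orange tray further off at (515,375) is the look-alike on the bench.

```bash
python3 - <<'E'
from h import *
s,w=pickle.load(open("w6.pkl","rb"))
yaw=np.radians(-4.35);ex=np.array([np.cos(yaw),np.sin(yaw),0]);ey=np.array([-np.sin(yaw),np.cos(yaw),0])
z=.199
for i in range(4):
    p=ray(w,np.array([(373,259),(372,195),(374,318)])/1.5,z,s);dy=p[0]@ey-.2325;print(p[0].round(4),(p@ex).round(4),(p@ey).round(4),z,np.degrees(np.arcsin(dy/.155)));z=.14+np.sqrt(.155**2-dy**2)
E
python3 go.py .456 .341 .19 -4.35
```

```text
[0.4587 0.3428 0.199 ] [0.4314 0.4699 0.3931] [0.3766 0.3768 0.3764] 0.199 68.39856585545009
[0.4582 0.3429 0.1971] [0.4309 0.4696 0.3923] [0.3767 0.3768 0.3765] 0.19706291293404216 68.45506134122908
[0.4582 0.3429 0.1969] [0.4309 0.4696 0.3923] [0.3767 0.3768 0.3765] 0.19692078423888526 68.45921210603126
[0.4582 0.3429 0.1969] [0.4309 0.4696 0.3923] [0.3767 0.3768 0.3765] 0.19691033975529423 68.45951715959828
13.8833 [0.4562 0.3327 0.3567] [ 1.7994e+02  3.0000e-02 -4.5200e+00] F [0.5 0.2 0.4] M [-0.06  0.01  0.02] 0.05995737239890553
shift [-0.0007 -0.0085  0.1667] turn [ 0.06  0.03 -0.17]
```

Emit:
send_rows --plan "0 -0.005 0.02 0 0 0 0.06;0 -0.009 0.05 0 0 -0.1 0.06;0 -0.01 0.085 0 0 -0.1 0.06;0 -0.01 0.12 0 0 -0.1 0.06;0 -0.01 0.15 0 0 -0.1 0.06;0 -0.01 0.17 0 0 -0.1 0.06;0 -0.01 0.177 0 0 -0.1 0.06;0 -0.01 0.177 0 0 -0.1 0.04;0 -0.01 0.177 0 0 -0.1 0.06" --grip_force 30

```text
clock: 14.63
position: [0.4572, 0.3434, 0.1811]
tool_rot: [-3.141, -0.001, -0.077]
force: [0.3, -0.2, 0.6]
grip_width: 0.0591
finger_force: 0.0
```

Emit:
send_rows --plan "0 0 0 0 0 0 0.04;0 0 0 0 0 0 0.02;0 0 0 0 0 0 0.005;0 0 0 0 0 0 0.005;0 0 0 0 0 0 0.005;0 0 0 0 0 0 0.005;0 0 0 0 0 0 0.005"

```text
clock: 15.22
position: [0.4567, 0.3429, 0.1805]
tool_rot: [3.141, -0.0, -0.076]
force: [0.4, -5.4, 0.3]
grip_width: 0.0125
finger_force: 30.8
```

```bash
python3 go.py .4565 .343 .179 -4.35
```

```text
15.2167 [0.4567 0.3429 0.1805] [ 1.7995e+02 -1.0000e-02 -4.3800e+00] F [ 0.4 -5.4  0.3] M [-1.01 -0.09  0.01] 0.012505262246911591
shift [-0.0002 -0.0001  0.0015] turn [ 0.05 -0.01 -0.03]
```

Emit:
send_rows --plan "0 0.002 -0.005 0 0 0 0.005;0 0.0047 -0.0107 0 0 0 0.005;0 0.0072 -0.0155 0 0 0 0.005;0 0.0098 -0.0202 0 0 0 0.005;0 0.0126 -0.0248 0 0 0 0.005;0 0.0155 -0.0294 0 0 0 0.005;0 0.0187 -0.0338 0 0 0 0.005;0 0.0219 -0.0381 0 0 0 0.005;0 0.0253 -0.0423 0 0 0 0.005;0 0.0288 -0.0464 0 0 0 0.005"

```text
clock: 16.05
position: [0.4545, 0.3151, 0.2274]
tool_rot: [-3.141, -0.001, -0.076]
force: [6.4, 0.6, -8.9]
grip_width: 0.013
finger_force: 29.2
```

```bash
python3 go.py .4545 .3142 .2269 -4.35
```

```text
16.05 [0.4545 0.3151 0.2274] [-1.7994e+02 -4.0000e-02 -4.3300e+00] F [ 6.4  0.6 -8.9] M [ 0.24 -1.14  0.  ] 0.012996281529889209
shift [0.     0.0009 0.0005] turn [-0.06 -0.04  0.02]
```

Emit:
send_rows --plan "0 0.0037 -0.0040 0 0 0 0.005;0 0.0075 -0.0078 0 0 0 0.005;0 0.0115 -0.0115 0 0 0 0.005;0 0.0156 -0.0150 0 0 0 0.005;0 0.0198 -0.0184 0 0 0 0.005;0 0.0241 -0.0217 0 0 0 0.005;0 0.0285 -0.0248 0 0 0 0.005;0 0.0331 -0.0277 0 0 0 0.005;0 0.0377 -0.0305 0 0 0 0.005;0 0.0377 -0.0305 0 0 0 0.005"

```text
clock: 16.88
position: [0.4519, 0.2788, 0.2593]
tool_rot: [-3.137, -0.002, -0.075]
force: [0.2, 2.4, 11.1]
grip_width: 0.0129
finger_force: 30.2
```

```bash
cat > ang.py <<'E'
from h import *
from workcell import observe
s=observe();yaw=np.radians(-4.35);p=s["position"];y=-np.sin(yaw)*p[0]+np.cos(yaw)*p[1]-.2325
print(s["clock"],p.round(4),s["force"].round(1),y.round(4),(p[2]+.0187-.14).round(4),"ang",np.degrees(np.arcsin(y/.155)))
E
python3 ang.py
```

```text
16.8833 [0.4519 0.2788 0.2593] [ 0.2  2.4 11.1] 0.0797 0.138 ang 30.957202111980653
```

Emit:
send_rows --plan "0 0.001 -0.001 0 0 0 0.005;0 0.001 -0.002 0 0 0 0.005;0 0.001 -0.002 0 0 0 0.005"

```text
clock: 17.13
position: [0.4517, 0.2774, 0.2603]
tool_rot: [-3.139, -0.002, -0.075]
force: [3.6, 2.0, 0.2]
grip_width: 0.0125
finger_force: 30.1
```

```bash
python3 ang.py
```

```text
17.1333 [0.4517 0.2774 0.2603] [3.6 2.  0.2] 0.0783 0.139 ang 30.3515399513449
```

Emit:
send_rows --plan "0 0 0 0 0 0 0.025;0 0 0 0 0 0 0.045;0 0 0 0 0 0 0.06;0 0 0 0 0 0 0.06;0 0 0 0 0 0 0.06"

```text
clock: 17.55
position: [0.4513, 0.2764, 0.2593]
tool_rot: [-3.142, 0.0, -0.076]
force: [-0.0, -0.2, -0.4]
grip_width: 0.0602
finger_force: 0.0
```

Emit:
send_rows --plan "0 0 -0.02 0 0 0 0.06;0 0 -0.05 0 0 0 0.06;0 0 -0.085 0 0 0 0.06;-0.01 0 -0.12 0 0 0 0.06;-0.03 0 -0.14 0 0 0 0.06;-0.05 0 -0.15 0 0 0 0.06;-0.05 0 -0.15 0 0 0 0.06;-0.05 0 -0.15 0 0 0 0.06"

```text
clock: 18.22
position: [0.4011, 0.2804, 0.41]
tool_rot: [-3.141, -0.001, -0.075]
force: [0.3, -0.1, 0.1]
grip_width: 0.0598
finger_force: 0.0
```

```bash
python3 - <<'E'
from h import *
from workcell import imaging,observe
s=observe();w=imaging.grab_frame("wrist");f=imaging.grab_frame("scene");t=imaging.grab_frame("top");pickle.dump((s,w,f,t),open("w7.pkl","wb"));print(s["position"],s["tool_rot"])
o=np.zeros((600,800,3),np.uint8)
o[:384,:512]=w["color"][:,:,::-1]
b=cv2.resize(f["color"][165:310,240:380,::-1],None,fx=2.05,fy=2.05,interpolation=cv2.INTER_CUBIC)
o[0:b.shape[0],513:513+b.shape[1]]=b[:,:287]
b=cv2.resize(t["color"][130:205,135:300,::-1],None,fx=2.85,fy=2.85,interpolation=cv2.INTER_CUBIC)
o[385:385+b.shape[0],:b.shape[1]]=b
cv2.imwrite("pics/w7.png",o)
E
```

```text
[0.40106957 0.28042122 0.40997211] [-3.14052600e+00 -1.18997592e-03 -7.47260122e-02]
```

View pics/w7.png

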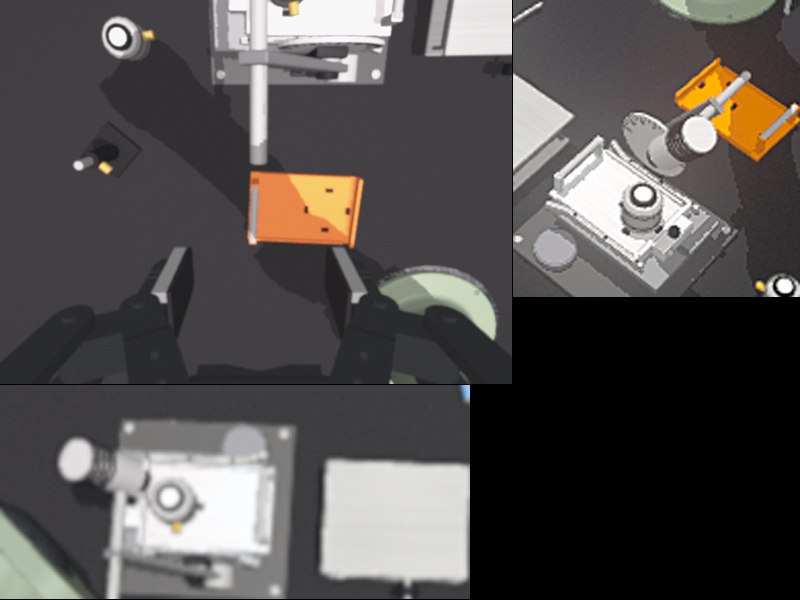

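The handle runs from (260,70) to (258,162), the base bolts are at (220,76) and (376,73), and the tray and head look undisturbed. I'll check the angle from this view.

```bash
python3 - <<'E'
from h import *
s,w,f,t=pickle.load(open("w7.pkl","rb"))
yaw=np.radians(-4.35);ex=np.array([np.cos(yaw),np.sin(yaw),0]);ey=np.array([-np.sin(yaw),np.cos(yaw),0])
p=ray(w,[(220,76),(376,73)],.012,s);print("bolts",p@ex,p@ey)
# subpixel handle centre: half-max edges along rows
g=cv2.cvtColor(w["color"],cv2.COLOR_RGB2GRAY).astype(float)
pts=[]
for r in range(80,160,8):
    row=g[r,235:285];m=np.where(row>(row.max()+np.median(row[:10]))/2)[0];pts.append((235+(m[0]+m[-1])/2,r));
print([ (round(a,1),b) for a,b in pts])
for z in(.272,.2742,.277):
    p=ray(w,pts,z,s);y=np.median(p@ey);print(z,y,np.degrees(np.arcsin((y-.2325)/.155)),(p@ex)[[0,-1]])
E
```

```text
bolts [0.46999442 0.47379845] [0.36930898 0.13612028]
[(np.float64(259.0), 80), (np.float64(258.5), 88), (np.float64(258.5), 96), (np.float64(258.5), 104), (np.float64(258.5), 112), (np.float64(258.5), 120), (np.float64(258.5), 128), (np.float64(258.5), 136), (np.float64(257.5), 144), (np.float64(258.0), 152)]
0.272 0.31130616504641917 30.559101128438307 [0.46051506 0.40364141]
0.2742 0.31130461518458563 30.558435815098147 [0.46048173 0.40405225]
0.277 0.3113026426331611 30.557589059262103 [0.46043931 0.40457513]
```

```bash
python3 -c "
from workcell import bot
print(bot.job_done())"
```

```text
the job is handed in; nothing more can be done
None
```

The job is handed in: the tray is home against the end stop (the contact force rose to about 15 N), with the head still standing in its place. The lamp arm measures about 30.5° from upright, good to about 1°, and the gripper is open and clear of everything. I couldn't read the seat pin directly, so pressed in is inferred from the firm contact with the stop.

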